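Present the notched glass sample plate under the bench microscope

TASK

Take the one glass plate that has a notched corner out of the rack, and hold its frosted end (the end with the notch) centred under the microscope lens, about 80 mm below it, coming in under the ring light without touching the microscope. Tip the plate about 45 degrees about its long axis so that the frosted label face looks up at the lens, not down, and finish there still holding it: do not put it down or let go. Leave the two un-notched plates in their slots and everything else on the bench where it is.

Things in the scene. Friction and masses are not known exactly. Their poses are not given: they have to be found in the camera images.
- plate: clear glass plate 120 x 8 x 40 mm (x, y, z), 60 to 130 g, standing on a long edge in one of the rack slots, lower edge 8 mm above the bench. Origin: centre of its lower edge. x runs along its length to the frosted end, z up its 40 mm width, y through its thickness to the label face. Notch at the upper corner of the frosted end; the rack, and so the end and face, may be turned any way
- label (a point): centre of the frosted label area, at (44, 4, 18) mm in the plate's frame. The area covers the last 32 mm of the notched end, on the +y face only: seen from the label side with the notch uppermost, the notch is at the upper left
- notch (a point): centre of the plate's only notch, 14 x 14 mm (x, z), cut right through the thickness; at (53, 0, 33) mm in the plate's frame, always at the top while the plate is in the rack
- blank0: plain glass plate 120 x 8 x 40 mm without notch or frosting, standing in another slot; same axes and origin as the plate; leave alone
- blank1: second plain glass plate, like blank0, in the remaining slot; leave alone
- rack: fixed grey rack, base 100 x 135 x 8 mm, origin under its centre; three slots along its x, at y = -50, 0, +50 mm, floor at 8 mm. They are 11 mm gaps in two combs, each 12 mm thick along x, at x = -20 and +20 mm, rising to 30 mm above the bench. Outside x = +-26 mm the plates stand free above the base and can be pinched across their thickness from above
- microscope: fixed white stereo microscope. Origin on the bench straight under the lens. Ring light 92 mm across, underside 170 mm above the bench; head above it, about 100 x 180 mm (x, y), up to 440 mm; eyepieces towards its +x. A boom at 310 mm height runs 360 mm to its -y, to a pole on a foot 200 x 180 x 25 mm. The space under the ring light is empty
- lens (a point): centre of the lens face, in the underside of the ring light, 167 mm above the bench. Fixed instruments up to 170 mm tall stand along the bench edges, beyond x = 0.80 m and beyond y = 0.50 m; the space to the +x and +y of the lens is free above 60 mm up to there
- solvent_bottle: upright white bottle, 52 mm across, 120 mm tall; origin under its centre; leave alone
- flux_jar: amber jar, 48 mm across, 45 mm tall; origin under its centre; leave alone
- solder_spool: metal spool standing flat, 56 mm across, 34 mm tall; origin under its centre; leave alone
- screwdriver: screwdriver lying flat, 150 mm long, handle to its -x, under 35 mm high; leave alone
- tweezers: steel tweezers lying flat, 125 mm long, 8 mm high; leave alone
- parts_tray: blue open parts tray 90 x 130 x 20 mm; origin under its centre; leave alone

How it is judged (in metres and radians):
On the way:
1. the notched plate is drawn up clear of its slot, in the fingers (height (world z) of plate above 0.035 m and contact force between plate and the fingers above 1 N), for 0.2 s.
At the end, for the whole second after the job is handed in: Plate held still in the fingers, not touching rack or microscope; label centre within 20 mm horizontally of the lens axis and 50 to 125 mm above the bench; label face looking up, its normal within 60 degrees of vertical; both plain plates in their slots, moved under 15 mm (horizontal distance between label and lens below 0.02 m and height (world z) of label between 0.05 and 0.125 m and angle between plate's own y axis and vertical below 1.05 rad and contact force between plate and the fingers above 1 N and contact force between plate and microscope below 0.3 N and contact force between plate and rack below 0.3 N and linear speed of plate below 0.03 m/s and angular speed of plate below 0.3 rad/s and distance of each of blank0, blank1 from where it was at the start of the episode below 0.015 m); the arm keeps its last pose, push and grip.
It fails at once if the robot or the plate knocks the microscope (over 2 N) (contact force between any of plate, the arm, the fingers and microscope above 2 N).
It fails at once if a plain plate is pulled from its slot or shoved 15 mm (distance of any of blank0, blank1 from where it was at the start of the episode above 0.015 m).
It fails at once if something else on the bench is shifted by more than 20 mm (distance of any of solvent_bottle, flux_jar, solder_spool, screwdriver, tweezers, parts_tray from where it was at the start of the episode above 0.02 m).
It also fails if it takes over 45 s, if anything falls off the work surface, if the arm or the gripper's body presses on something with over 40 N, if the wrist force passes 120 N, or if a joint passes its speed limit or range.

ROBOT

A 6-joint arm with a two-finger parallel gripper is mounted at the origin on the work surface. World frame = base frame: x ahead of the robot, y to its left, z up, the work surface at z = 0. Lengths are in mm, angles in rad, forces in N, time in s.
With the tool pointing down it reaches from about 275 to 750 mm from the base axis. Payload 10.2 kg.
Tool frame: the origin (TCP) lies midway between the tips of the shut fingers; the grasp point (between the pads) lies grasp_offset behind it (grasp_offset is the distance from the TCP to the grasp point, in mm); x points along the fingers, z is the direction in which the jaws open and shut, and the axes are right-handed (so a half turn about x gives the same grasp; the last joint's range is limited). The gripper opens to 85 mm and grips with 20 to 120 N. Pads are 22 mm wide; open, the fingers measure 114 mm over their backs; the gripper's body (76 mm by 85 mm) begins 54 mm behind the grasp point. The pads swing forward as they close: fully open they stand 13 mm farther back than shut.
Start: joints at [-1.49, 0.313, 1.498, -0, 1.331, -0.223], TCP at [157.04, -500.969, 231.294] pointing down, gripper open.
Joint ranges: [-2.94, 2.94], [-0.97, 2.17], [0.19, 2.56], [-1.23, 4.37], [0.02, 3.11], [-2.88, 2.88]. Speed limits (rad/s): [2.39, 2.39, 3.01, 3.14, 3.14, 3.14].

INTERFACE

Orientations are given as a unit quaternion [w, x, y, z].
In Python, from rig import sense, capture, calibration, finish_job, grasp_offset gives the robot as it stands.
- The arm moves only by the shell command python3 -m jog 'ROWS' [FORCE]. ROWS is JSON, a list of rows, each an object with "linear": the shift along the tool's x, y, z scaled (see below), a list of three; "rotation": the turn, a rotation vector about the tool's x, y, z scaled (see below), a list of three; "grip": the finger opening in mm, from 0 to 85.4. A call has 1 to 20 rows; each row is the pose to reach, as a shift and turn from the pose measured when the call began, along the tool's axes at that moment; what a row does not reach only later rows make up. The controller multiplies each number of a shift by 0.3 m and each number of a turn by 0.5 rad. A row lasts 1/12 s, in which the tool goes at most 41.7 mm and 7.16 degrees, less where a joint would pass 70% of its speed; a pose out of reach is approached as far as the arm can. A call with a number of a shift or a turn outside -1 to 1 is refused whole. A call with a gripper value outside its range is refused whole. The fingers move at their own pace and stop on an object; FORCE is the grip in N (left out, the last holds). Time passes only in rows, so rows that repeat a pose let the fingers close. It gives the time, the measured TCP pose, the force and the opening at its end, in the units of the state.
- sense(): the state, without advancing time (a new reading comes with each control period).
- capture(name): name is "scene" or "side" or "wrist"; returns (picture, depth): 400x640x3 uint8, red, green, blue; 400x640 float32, mm along the optical axis (not along the pixel's ray), 0 where there is no reading.
- calibration(name): a dict with "intrinsics" (3x3 intrinsics, pixels), "dist" ([k1, k2, p1, p2, k3] as OpenCV has them; the pictures are not rectified), "world_from_camera" (4x4, takes a point from camera to world coordinates). Camera axes: x right, y up, looking along -z (the intrinsics and any distortion apply to the point x, -y, -z); pixel columns grow to the right and rows downward; lengths in mm; the calibration is good to about 2 mm. A picture is of the moment at which its call begins: read the wrist's pose just before it. calibration takes no time and is no camera call; for the wrist camera it gives the pose at the moment of the call.
- finish_job(): hands the job in, once; it reports no verdict.
The state is a dict: "time_s": time; "joints": joint angles; "dq": joint speeds; "tau": joint torques, N m; "eef_pos": TCP position; "ee_rot": TCP orientation; "force": force on the tool from outside, world axes, zero at the start; "wrist_torque": the same for the moment, N m; "grip_width": opening from 0.0 (shut) to 1.0 (fully open).
Only numpy, scipy, OpenCV 4.12 (cv2) and the standard library are available. Lean on these libraries where they do the work, as an engineer would, in place of code of your own. Each camera call takes 0.05 s, during which the arm holds its last target.

## Working session

There is one attempt and no reset: what is moved stays moved. The work goes in short steps, Python scripts to look and compute and a shell command to move; the robot and the scene stay as the last step left them, time stands still between calls to the robot, and variables do not carry over. Pictures are saved under pics/ and viewed, and the job is handed in when it is done.

```bash
ls; mkdir -p pics; python3 - <<'E'
from rig import *
import cv2,numpy as np
np.set_printoptions(precision=4,suppress=True)
print(sense()); print(grasp_offset if not callable(grasp_offset) else grasp_offset())
for n in("scene","side","wrist"):
    c=calibration(n); print(n,c)
    p,d=capture(n); cv2.imwrite(f"pics/{n}0.png",p[:,:,::-1]); np.savez(f"pics/{n}0.npz",p=p,d=d,K=c["intrinsics"],D=c["dist"],T=c["world_from_camera"])
E
```

```text
pics
{'time_s': 0.0, 'joints': array([-1.4904,  0.3134,  1.4985,  0.    ,  1.331 , -0.2234]), 'dq': array([-0.    ,  0.0017, -0.0019, -0.0011,  0.0009,  0.0009]), 'tau': array([  0.001 , -41.2268, -25.974 ,  -0.0001,   0.0041,  -0.    ]), 'eef_pos': array([ 157.045 , -500.6928,  230.7283]), 'ee_rot': array([ 0.5696,  0.4189,  0.5702, -0.4182]), 'force': array([-0.6168, -0.6329,  0.4066]), 'wrist_torque': array([0.0042, 0.0063, 0.0172]), 'grip_width': 0.9998570647802513}
18.700000000000003
scene {'intrinsics': array([[402.411 ,   0.    , 319.4861],
       [  0.    , 402.411 , 195.9691],
       [  0.    ,   0.    ,   1.    ]]), 'dist': array([-0.0696,  0.    ,  0.    ,  0.    ,  0.    ]), 'world_from_camera': array([[   0.0149,   -0.7638,    0.6452, 1265.8663],
       [   0.9999,    0.0066,   -0.0152,  -19.9694],
       [   0.0074,    0.6454,    0.7638,  912.4373],
       [   0.    ,    0.    ,    0.    ,    1.    ]])}
side {'intrinsics': array([[426.1343,   0.    , 322.9266],
       [  0.    , 426.1343, 202.1534],
       [  0.    ,   0.    ,   1.    ]]), 'dist': array([-0.0388,  0.    ,  0.    ,  0.    ,  0.    ]), 'world_from_camera': array([[ -0.9582,   0.1498,  -0.2437, 320.5208],
       [ -0.2857,  -0.5452,   0.7881, 819.5672],
       [ -0.0148,   0.8248,   0.5652, 729.1622],
       [  0.    ,   0.    ,   0.    ,   1.    ]])}
wrist {'intrinsics': array([[311.434 ,   0.    , 321.0916],
       [  0.    , 311.434 , 193.848 ],
       [  0.    ,   0.    ,   1.    ]]), 'dist': array([-0.0399,  0.    ,  0.    ,  0.    ,  0.    ]), 'world_from_camera': array([[   0.2991,    0.9157,    0.2686,  225.8606],
       [  -0.9542,    0.2872,    0.0835, -480.1735],
       [  -0.0007,   -0.2813,    0.9596,  372.3352],
       [   0.    ,    0.    ,    0.    ,    1.    ]])}
```

View pics/scene0.png

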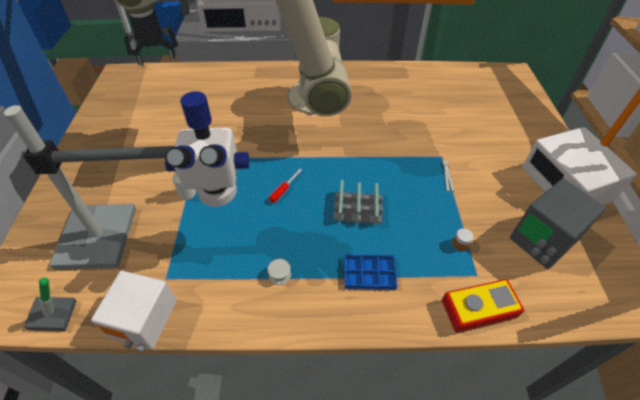

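View pics/side0.png

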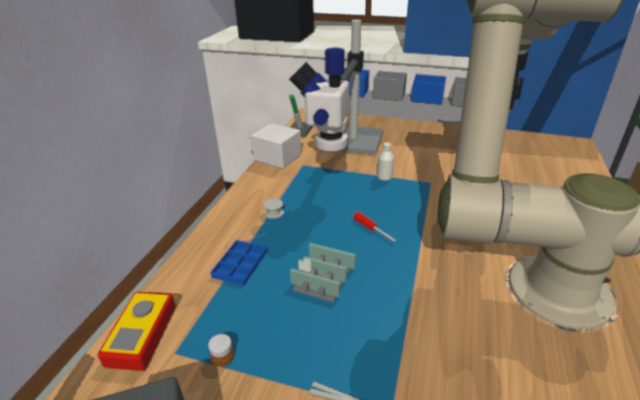

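View pics/wrist0.png

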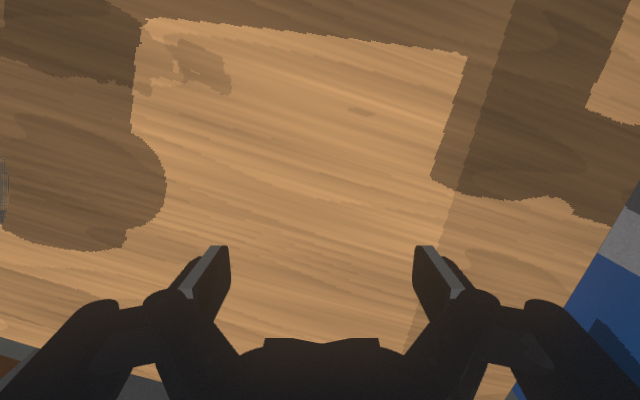

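The scene view has the rack at about (358,205) and the microscope ring at about (218,190). In the side view the rack is at about (322,275), and a white patch near (305,265) may be the frosting. I'll zoom in.

```bash
python3 - <<'E'
import cv2,numpy as np
a=cv2.imread("pics/scene0.png")[165:240,315:405]; b=cv2.imread("pics/side0.png")[230:310,275:370]
a=cv2.resize(a,None,fx=6,fy=6,interpolation=cv2.INTER_CUBIC);b=cv2.resize(b,None,fx=6,fy=6,interpolation=cv2.INTER_CUBIC)
cv2.imwrite("pics/za.png",a);cv2.imwrite("pics/zb.png",b)
E
```

```text
(no output)
```

View pics/za.png

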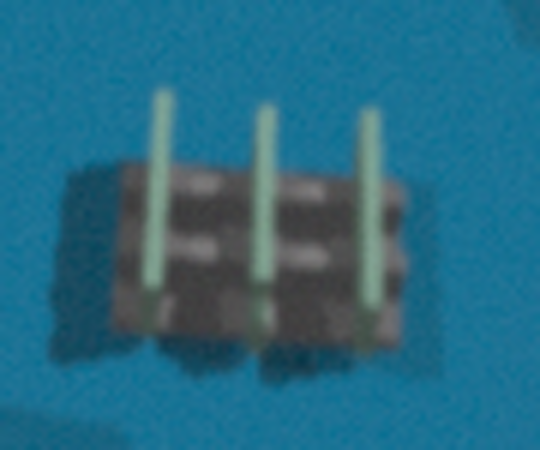

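View pics/zb.png

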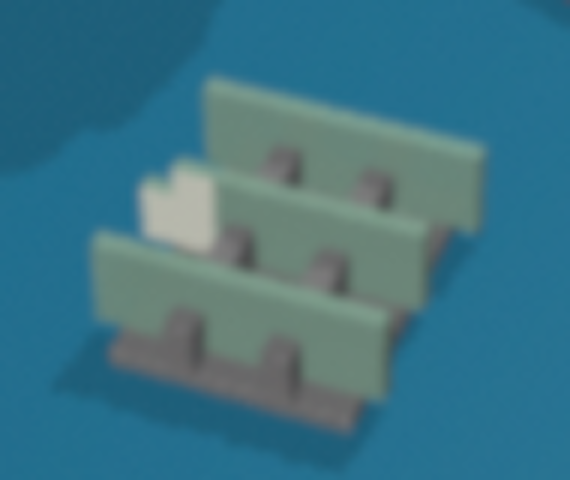

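The middle plate is the notched one. Its frosted end points to about world +x and its label face to about +y. Next I'll measure plate, rack and lens.

```bash
cat > h.py <<'E'
import numpy as np,cv2
np.set_printoptions(precision=3,suppress=True)
def load(n): return np.load(f"pics/{n}.npz")
def rays(z,uv):
    uv=np.asarray(uv,float).reshape(-1,1,2)
    q=cv2.undistortPoints(uv,z["K"],z["D"]).reshape(-1,2)
    d=np.c_[q[:,0],-q[:,1],-np.ones(len(q))]
    return z["T"][:3,3], d@z["T"][:3,:3].T
def plane(z,uv,h):
    o,d=rays(z,uv); return o+d*((h-o[2])/d[:,2])[:,None]
def cloud(z,box):
    u0,v0,u1,v1=box; U,V=np.meshgrid(np.arange(u0,u1),np.arange(v0,v1))
    o,d=rays(z,np.c_[U.ravel(),V.ravel()]); dep=z["d"][v0:v1,u0:u1].ravel()
    return o+d*dep[:,None], z["p"][v0:v1,u0:u1].reshape(-1,3), np.c_[U.ravel(),V.ravel()],dep>0
def proj(z,P):
    T=np.linalg.inv(z["T"]);c=np.asarray(P)@T[:3,:3].T+T[:3,3]
    c=c*[1,-1,-1]
    return cv2.projectPoints(c.reshape(-1,1,3),np.zeros(3),np.zeros(3),z["K"],z["D"])[0].reshape(-1,2)
E
python3 - <<'E'
from h import *
s=load("scene0"); d=load("side0")
# scene strips at z=48: (zoom px)/6+offset ; centreline ends
f=lambda x,y:(315+(x+.5)/6-.5,165+(y+.5)/6-.5)
for nm,a,b in(("L",(164,90),(152,287)),("M",(266,104),(262,283)),("R",(370,107),(371,306))):
    print(nm,plane(s,[f(*a),f(*b)],48)[:,:2].round(1).tolist())
g=lambda x,y:(275+(x+.5)/6-.5,230+(y+.5)/6-.5)
# side: near plate (+y) top edge outer corners etc
print("mid top near-edge: notch-step corner, right corner",plane(d,[g(172,163),g(180,160),g(425,225),g(434,217)],48).round(1).tolist())
print("front plate",plane(d,[g(92,238),g(386,322)],48).round(1).tolist())
print("back plate",plane(d,[g(204,84),g(482,150)],48).round(1).tolist())
# lens via cloud
for n,z,box in(("scene",s,(165,120,260,220)),("side",d,(300,70,365,165))):
    P,C,uv,ok=cloud(z,box)
    m=ok&(P[:,2]>165)&(P[:,2]<215)&(P[:,1]<0); 
    print(n,m.sum())
    for lo in range(160,300,10):
        q=P[ok&(P[:,2]>lo)&(P[:,2]<lo+10)&(P[:,0]>350)&(P[:,0]<800)]
        if len(q)>3: print(lo,len(q),q.min(0).round(),q.max(0).round())
E
```

```text
L [[473.7, 63.6], [594.7, 52.0]]
M [[483.2, 112.5], [592.9, 102.1]]
R [[485.6, 162.8], [606.5, 150.4]]
mid top near-edge: notch-step corner, right corner [[593.7, 103.1, 48.0], [591.2, 100.6, 48.0], [488.2, 110.6, 48.0], [485.9, 105.3, 48.0]]
front plate [[609.5, 152.2, 48.0], [489.3, 164.8, 48.0]]
back plate [[596.6, 53.4, 48.0], [476.9, 62.4, 48.0]]
scene 520
170 55 [ 629. -287.  172.] [ 670. -209.  180.]
180 107 [ 620. -295.  180.] [ 670. -208.  190.]
190 244 [ 620. -297.  190.] [ 671. -209.  200.]
200 99 [ 639. -292.  200.] [ 668. -216.  210.]
210 15 [ 648. -259.  210.] [ 656. -232.  214.]
220 15 [ 659. -272.  224.] [ 667. -233.  230.]
230 7 [ 667. -267.  230.] [ 669. -249.  232.]
240 11 [ 680. -302.  248.] [ 684. -228.  250.]
250 104 [ 656. -306.  250.] [ 689. -193.  260.]
260 186 [ 640. -308.  260.] [ 689. -192.  270.]
270 208 [ 631. -340.  270.] [ 690. -163.  280.]
280 270 [ 596. -340.  280.] [ 689. -163.  290.]
290 311 [ 594. -341.  290.] [ 688. -164.  300.]
side 637
160 24 [ 583. -612.  161.] [ 653. -209.  170.]
170 112 [ 580. -615.  170.] [ 667. -204.  180.]
180 128 [ 580. -614.  180.] [ 665. -204.  190.]
190 241 [ 580. -614.  190.] [ 671. -201.  200.]
200 93 [ 594. -613.  200.] [ 654. -219.  210.]
210 84 [ 593. -611.  210.] [ 654. -218.  220.]
220 82 [ 585. -612.  220.] [ 662. -208.  230.]
230 115 [ 583. -609.  230.] [ 658. -208.  240.]
240 63 [ 583. -611.  240.] [ 673. -193.  250.]
250 124 [ 584. -610.  250.] [ 682. -189.  260.]
260 134 [ 584. -614.  260.] [ 682. -162.  270.]
270 154 [ 584. -608.  270.] [ 681. -159.  280.]
280 170 [ 584. -595.  280.] [ 680. -159.  290.]
290 186 [ 583. -304.  290.] [ 680. -159.  300.]
```

```bash
python3 - <<'E'
import cv2,numpy as np
a=cv2.imread("pics/scene0.png")[85:275,20:265]; b=cv2.imread("pics/side0.png")[40:165,280:400]
cv2.imwrite("pics/ma.png",cv2.resize(a,None,fx=3,fy=3,interpolation=cv2.INTER_CUBIC));cv2.imwrite("pics/mb.png",cv2.resize(b,None,fx=4.5,fy=4.5,interpolation=cv2.INTER_CUBIC))
E
```

```text
(no output)
```

View pics/ma.png

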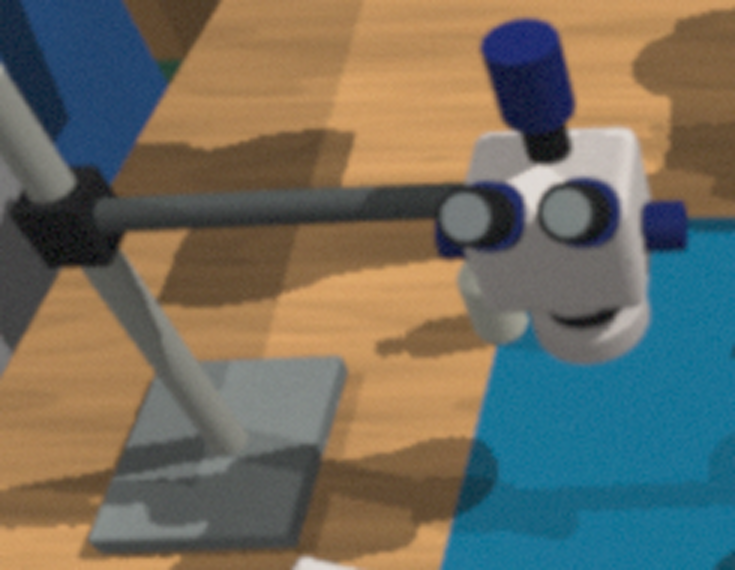

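View pics/mb.png

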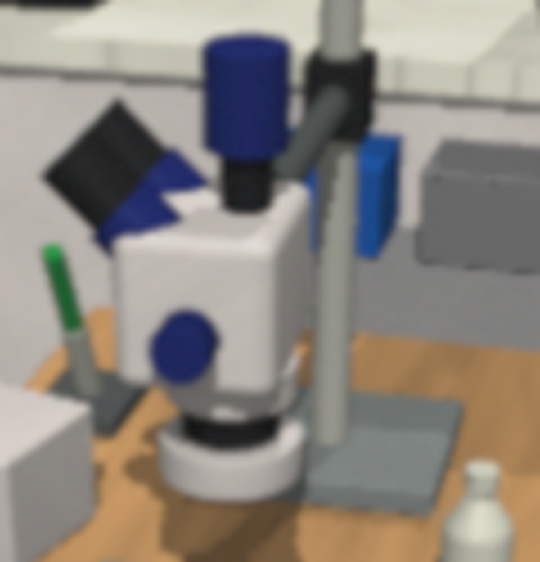

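```bash
python3 - <<'E'
from h import *
from scipy.optimize import least_squares
s=load("scene0"); d=load("side0")
Q=[]
for n,z,box in(("scene",s,(190,160,250,220)),("side",d,(305,120,355,160))):
    P,C,uv,ok=cloud(z,box)
    q=P[ok&(P[:,2]>173)&(P[:,2]<196)&(P[:,0]>560)&(P[:,1]>-330)&(P[:,1]<-150)]
    Q.append(q)
    r=least_squares(lambda c:np.hypot(q[:,0]-c[0],q[:,1]-c[1])-46,[625,-250],loss="soft_l1",f_scale=2); print(n,len(q),r.x,np.median(abs(r.fun)))
q=np.vstack(Q); r=least_squares(lambda c:np.hypot(q[:,0]-c[0],q[:,1]-c[1])-46,[625,-250],loss="soft_l1",f_scale=2);print("both",r.x)
# rim bottom left/right extremes in side image
# bottle, in both clouds
for n,z,box in(("scene",s,(165,150,205,210)),("side",d,(370,135,400,185))):
    P,C,uv,ok=cloud(z,box)
    for lo in range(0,130,20):
        q=P[ok&(P[:,2]>lo)&(P[:,2]<lo+20)&(C.min(1)>105)]
        if len(q)>3: print(n,lo,len(q),q.min(0).round(),q.max(0).round())
# other objects from scene via plane
print("spool top",plane(s,[(280,268)],34)," driver",plane(s,[(272,198),(300,171)],15))
# head/boom direction
P,C,uv,ok=cloud(s,(60,140,240,170)); q=P[ok&(P[:,2]>295)&(P[:,2]<325)&(P[:,1]<-340)&(P[:,1]>-600)]
print("boom",np.polyfit(q[:,1],q[:,0],1),q.mean(0))
E
```

```text
scene 226 [ 622.724 -254.341] 0.6418751770728548
side 267 [ 626.175 -253.191] 1.1621823774499518
both [ 623.741 -253.894]
scene 0 54 [ 397. -462.    0.] [ 543. -371.   20.]
scene 20 26 [ 488. -388.   20.] [ 506. -374.   38.]
scene 60 19 [ 493. -421.   73.] [ 510. -398.   79.]
scene 80 42 [ 483. -421.   80.] [ 510. -396.   99.]
side 0 97 [ 434. -644.    0.] [ 560. -369.   20.]
side 20 202 [ 458. -656.   20.] [ 582. -367.   40.]
side 40 80 [ 457. -399.   40.] [ 504. -367.   60.]
side 60 110 [ 458. -407.   60.] [ 507. -368.   80.]
side 80 75 [ 465. -400.   80.] [ 503. -377.  100.]
side 100 54 [ 471. -406.  100.] [ 494. -382.  119.]
side 120 5 [ 476. -402.  120.] [ 490. -384.  122.]
spool top [[ 757.443 -104.131   34.   ]]  driver [[ 514.312 -140.227   15.   ]
 [ 406.551  -60.622   15.   ]]
boom [ -0.044 620.383] [ 640.378 -453.23   317.461]
```

```bash
cat >> h.py <<'E'
from scipy.spatial.transform import Rotation as R
def cur():
    from rig import sense
    s=sense(); q=s["ee_rot"]; return s["eef_pos"],R.from_quat([q[1],q[2],q[3],q[0]]),s
def go(p,Rt,n=1):
    """shift/turn numbers (tool axes, scaled) from the present pose"""
    p0,R0,_=cur(); l=R0.inv().apply(np.asarray(p)-p0)/300; w=(R0.inv()*Rt).as_rotvec()/.5
    print("lin",l.round(4).tolist(),"rot",w.round(4).tolist(),"dist",np.linalg.norm(l)*300,"deg",np.degrees(np.linalg.norm(w)*.5))
def frame(x,z):
    x=np.array(x,float);x/=np.linalg.norm(x); z=np.array(z,float); z-=x*(z@x); z/=np.linalg.norm(z)
    return R.from_matrix(np.c_[x,np.cross(z,x),z])
E
python3 - <<'E'
from h import *
p,r,s=cur(); print(r.as_matrix())
a=np.array([np.cos(-.096),np.sin(-.096),0]); n=np.array([-a[1],a[0],0])
for sg in(1,-1):
    Rt=frame([0,0,-1],sg*n); print(sg); go([490,112,200],Rt)
E
```

```text
[[-0.     0.954  0.299]
 [ 0.001  0.299 -0.954]
 [-1.     0.    -0.001]]
1
lin [0.1048, 1.6701, -1.6169] rot [-5.4836, 0.0001, -0.0027] dist 698.089100901361 deg 157.09385027634215
-1
lin [0.1048, 1.6701, -1.6169] rot [0.7996, -0.002, -0.0001] dist 698.089100901361 deg 22.906219707126954
```

```bash
cat > pl.py <<'E'
import sys
from h import *
def step(p,sg=1,yaw=None,f=None):
    p0,r0,_=cur()
    if yaw is None: Rt=f
    else: Rt=frame([0,0,-1],[np.cos(yaw),np.sin(yaw),0])
    go(p,Rt)
E
python3 - <<'E'
from pl import *
step([300,-330,231],yaw=-.82)
E
python3 -m jog 2>&1 | head -5
```

```text
lin [0.0001, 0.6251, -0.4006] rot [-0.894, -0.0018, -0.0009] dist 222.73146423363153 deg 25.61176306805298
invalid input
```

```bash
python3 -m jog '[{"linear":[0,0.31,-0.2],"rotation":[-0.45,0,0],"grip":36},{"linear":[0,0.62,-0.4],"rotation":[-0.89,0,0],"grip":36},{"linear":[0,0.62,-0.4],"rotation":[-0.89,0,0],"grip":36},{"linear":[0,0.62,-0.4],"rotation":[-0.89,0,0],"grip":36},{"linear":[0,0.62,-0.4],"rotation":[-0.89,0,0],"grip":36},{"linear":[0,0.62,-0.4],"rotation":[-0.89,0,0],"grip":36},{"linear":[0,0.62,-0.4],"rotation":[-0.89,0,0],"grip":36}]' 40
python3 - <<'E'
from pl import *
print(cur()[2]["joints"],cur()[2]["grip_width"])
step([400,-120,231],yaw=-.36)
E
```

```text
time_s: 0.73
eef_pos: [300.1, -328.4, 231.1]
ee_rot: [0.649, 0.282, 0.649, -0.281]
force: [-0.6, -0.9, -0.2]
grip_width: 0.421
[-1.095  0.136  1.722  0.001  1.285 -0.277] 0.42050075291987565
lin [0.0014, 0.7177, -0.2793] rot [-0.9161, -0.001, -0.0024] dist 231.0495105419403 deg 26.243563152521986
```

```bash
python3 -m jog '[{"linear":[0,0.36,-0.14],"rotation":[-0.46,0,0],"grip":36},{"linear":[0,0.72,-0.28],"rotation":[-0.92,0,0],"grip":36},{"linear":[0,0.72,-0.28],"rotation":[-0.92,0,0],"grip":36},{"linear":[0,0.72,-0.28],"rotation":[-0.92,0,0],"grip":36},{"linear":[0,0.72,-0.28],"rotation":[-0.92,0,0],"grip":36},{"linear":[0,0.72,-0.28],"rotation":[-0.92,0,0],"grip":36},{"linear":[0,0.72,-0.28],"rotation":[-0.92,0,0],"grip":36}]'
python3 - <<'E'
from pl import *
print(cur()[2]["joints"],cur()[2]["grip_width"])
step([430,60,231],yaw=.10)
E
```

```text
time_s: 1.32
eef_pos: [401.4, -116.7, 231.4]
ee_rot: [0.696, 0.125, 0.696, -0.124]
force: [-0.6, -0.6, 0.3]
grip_width: 0.418
[-0.566  0.074  1.791  0.002  1.278 -0.213] 0.4175790981575156
lin [0.0027, 0.5856, -0.1148] rot [-0.9084, 0.0007, -0.0039] dist 179.02560676662927 deg 26.02333742028859
```

```bash
python3 -m jog '[{"linear":[0,0.3,-0.06],"rotation":[-0.45,0,0],"grip":36},{"linear":[0,0.58,-0.11],"rotation":[-0.91,0,0],"grip":36},{"linear":[0,0.58,-0.11],"rotation":[-0.91,0,0],"grip":36},{"linear":[0,0.58,-0.11],"rotation":[-0.91,0,0],"grip":36},{"linear":[0,0.58,-0.11],"rotation":[-0.91,0,0],"grip":36},{"linear":[0,0.58,-0.11],"rotation":[-0.91,0,0],"grip":36}]'
python3 - <<'E'
from pl import *
print(cur()[2]["joints"],cur()[2]["grip_width"])
step([440,112,231],yaw=.56)
# model fit with 4 recorded poses
from scipy.optimize import least_squares
E
```

```text
time_s: 1.82
eef_pos: [431.1, 59.2, 231.6]
ee_rot: [0.706, -0.036, 0.706, 0.037]
force: [-0.4, -1.1, -0.8]
grip_width: 0.421
[-0.135  0.112  1.747  0.002  1.282 -0.24 ] 0.4209169126200162
lin [0.0023, 0.1719, 0.0477] rot [-0.9121, 0.0019, -0.0038] dist 53.51408580688392 deg 26.13079569144708
```

```bash
python3 -m jog '[{"linear":[0,0.17,0.04],"rotation":[-0.48,0,0],"grip":36},{"linear":[0,0.17,0.04],"rotation":[-0.95,0,0],"grip":36},{"linear":[0,0.17,0.04],"rotation":[-0.95,0,0],"grip":36},{"linear":[0,0.17,0.04],"rotation":[-0.95,0,0],"grip":36},{"linear":[0,0.17,0.04],"rotation":[-0.95,0,0],"grip":36}]'
python3 -m jog '[{"linear":[0,0,0],"rotation":[-0.48,0,0],"grip":36},{"linear":[0,0,0],"rotation":[-0.9,0,0],"grip":36},{"linear":[0,0,0],"rotation":[-0.9,0,0],"grip":36},{"linear":[0,0,0],"rotation":[-0.9,0,0],"grip":36},{"linear":[0,0,0],"rotation":[-0.9,0,0],"grip":36}]'
python3 - <<'E'
from pl import *
from rig import capture,calibration
print(cur()[2]["joints"],cur()[2]["grip_width"])
step([430,112,231],yaw=1.475)
c=calibration("wrist"); p,d=capture("wrist"); cv2.imwrite("pics/w1.png",p[:,:,::-1]); np.savez("pics/w1.npz",p=p,d=d,K=c["intrinsics"],D=c["dist"],T=c["world_from_camera"])
E
```

```text
time_s: 2.23
eef_pos: [438.2, 109.6, 231.5]
ee_rot: [0.678, -0.202, 0.677, 0.203]
force: [-0.4, -0.6, -0.4]
grip_width: 0.42
time_s: 2.65
eef_pos: [438.5, 108.1, 231.4]
ee_rot: [0.616, -0.347, 0.616, 0.348]
force: [-0.1, -0.8, 0.5]
grip_width: 0.419
[-0.019  0.15   1.704  0.001  1.288 -1.048] 0.4192002660490868
lin [0.0014, 0.0309, -0.0036] rot [-0.8933, 0.0023, -0.0011] dist 9.35182338873082 deg 25.591197431592985
```

View pics/w1.png

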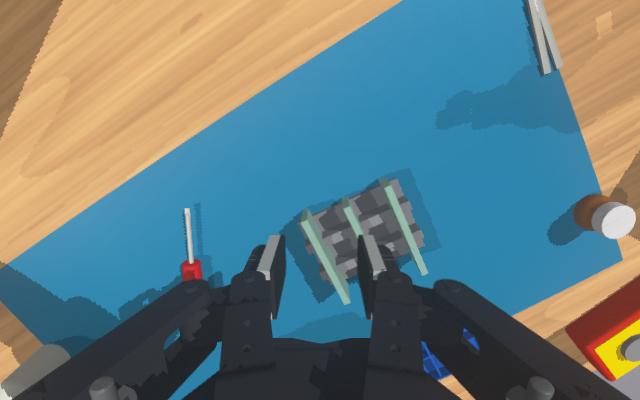

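The wrist view has the near (un-notched) end of the middle plate at about (347,200), with the blank plates on either side. While that view is fresh I'll fit a kinematic model, so I can check which end poses are reachable.

```bash
cat > kin.py <<'E'
from h import *
from scipy.optimize import least_squares
J=np.array([[-1.4904,.3134,1.4985,0,1.331,-.2234],[-1.095,.136,1.722,.001,1.285,-.277],[-.566,.074,1.791,.002,1.278,-.213],[-.135,.112,1.747,.002,1.282,-.24],[-.019,.15,1.704,.001,1.288,-1.048]])
Pm=np.array([[157.045,-500.69,230.73],[300.1,-328.4,231.1],[401.4,-116.7,231.4],[431.1,59.2,231.6],[438.5,108.1,231.4]])
def fk(q,k):
    h,d,a2,a3,d4,t=k
    Y=lambda a:R.from_rotvec([0,a,0]); Z=lambda a:R.from_rotvec([0,0,a])
    r=Z(q[0]); p=np.array([0,0,h])+r.apply([0,d,0])
    r=r*Y(q[1]); p=p+r.apply([0,0,a2])
    r=r*Y(q[2]); p=p+r.apply([a3,0,d4])
    r=r*Z(q[3])*Y(q[4]); p=p+r.apply([0,0,t]); r=r*Z(q[5])
    # tool x = local z ; tool z(jaw): tool-down j6=0 -> outward => local -x
    M=r.as_matrix(); return p,R.from_matrix(np.c_[M[:,2],-M[:,1]*1.,-M[:,0]])
if __name__=="__main__":
    pri=np.array([400,110,450,0,430,250.])
    f=lambda k:np.r_[np.concatenate([fk(j,k)[0]-p for j,p in zip(J,Pm)]),(k-pri)*1e-3]
    s=least_squares(f,pri); print(s.x,s.fun[:15].round(1))
    p,r=fk(J[0],s.x); print(r.as_matrix())
E
python3 kin.py
```

```text
Traceback (most recent call last):
  File "kin.py", line 17, in <module>
    s=least_squares(f,pri); print(s.x,s.fun[:15].round(1))
  File "kin.py", line 16, in <lambda>
    f=lambda k:np.r_[np.concatenate([fk(j,k)[0]-p for j,p in zip(J,Pm)]),(k-pri)*1e-3]
                                     ~~^^^^^
  File "kin.py", line 13, in fk
    M=r.as_matrix(); return p,R.from_matrix(np.c_[M[:,2],-M[:,1]*1.,-M[:,0]])
                              ~~~~~~~~~~~~~^^^^^^^^^^^^^^^^^^^^^^^^^^^^^^^^^^
  File "scipy/spatial/transform/_rotation.pyx", line 1143, in scipy.spatial.transform._rotation.Rotation.from_matrix
ValueError: Non-positive determinant (left-handed or null coordinate frame) in rotation matrix 0: [[-0.    -0.954  0.299]
 [ 0.001 -0.299 -0.954]
 [-1.    -0.    -0.001]].
```

```bash
python3 -m jog '[{"linear":[0,0.03,0],"rotation":[-0.45,0,0],"grip":36},{"linear":[0,0.03,0],"rotation":[-0.89,0,0],"grip":36},{"linear":[0,0.03,0],"rotation":[-0.89,0,0],"grip":36},{"linear":[0,0.03,0],"rotation":[-0.89,0,0],"grip":36},{"linear":[0,0.03,0],"rotation":[-0.89,0,0],"grip":36},{"linear":[0,0.03,0],"rotation":[-0.89,0,0],"grip":36}]'
python3 - <<'E'
from pl import *
from rig import capture,calibration
print(cur()[2]["joints"],cur()[2]["grip_width"])
c=calibration("wrist"); p,d=capture("wrist"); cv2.imwrite("pics/w2.png",p[:,:,::-1]); np.savez("pics/w2.npz",p=p,d=d,K=c["intrinsics"],D=c["dist"],T=c["world_from_camera"])
E
```

```text
time_s: 3.2
eef_pos: [430.9, 112.5, 231.4]
ee_rot: [0.526, -0.472, 0.526, 0.473]
force: [0.3, -0.1, -0.5]
grip_width: 0.421
[-0.01   0.136  1.721  0.001  1.285 -1.474] 0.4211482331990817
```

View pics/w2.png

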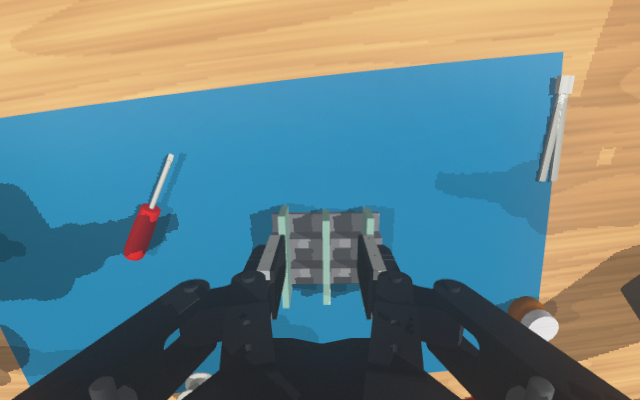

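The middle plate's top edge runs from about (326,212) to (327,303) in the image, in line with the fingers. Next I'll measure it on the z=48 plane and fix the model.

```bash
sed -i 's/-M\[:,1\]\*1\./M[:,1]/' kin.py; python3 kin.py; python3 - <<'E'
from h import *
z=load("w2"); p=z["p"]; 
hsv=cv2.cvtColor(p,cv2.COLOR_RGB2HSV)
crop=p[195:315,255:400]; cv2.imwrite("pics/w2c.png",cv2.resize(crop[:,:,::-1],None,fx=5,fy=5,interpolation=cv2.INTER_CUBIC))
print(hsv[250,326],hsv[290,326],hsv[290,286])
m=((hsv[:,:,0]>40)&(hsv[:,:,0]<90)&(hsv[:,:,1]>30)&(hsv[:,:,1]<110)&(hsv[:,:,2]>120)).astype(np.uint8)
m[:195]=0;m[315:]=0;m[:,:275]=0;m[:,385:]=0
n,l,st,c=cv2.connectedComponentsWithStats(m)
for i in range(1,n):
    if st[i,4]>60:
        ys,xs=np.where(l==i); k=np.polyfit(ys,xs,1); y0,y1=ys.min(),ys.max()
        print(st[i],plane(z,[(np.polyval(k,y0-.5),y0-.5),(np.polyval(k,y1+.5),y1+.5)],48).round(1).tolist())
E
```

```text
[187.643 116.219 439.876  33.556 395.853 248.227] [-0.1 -0.   0.   0.1  0.  -0.2 -0.1  0.  -0.2  0.1 -0.   0.3 -0.   0.
  0.1]
[[-0.     0.954  0.299]
 [ 0.001  0.299 -0.954]
 [-1.     0.    -0.001]]
[ 77  48 192] [ 76  50 180] [ 79  55 196]
[277 206  15 102 691] [[464.0, 67.1, 48.0], [595.0, 53.1, 48.0]]
[366 217   8  18 134] [[487.0, 160.6, 48.0], [508.6, 158.5, 48.0]]
[322 220   8  85 615] [[485.2, 110.8, 48.0], [595.7, 100.7, 48.0]]
```

View pics/w2c.png

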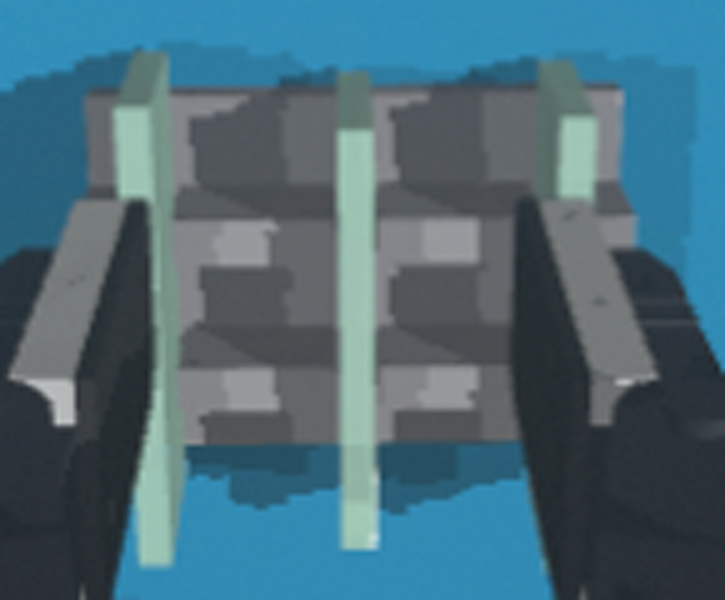

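```bash
cat > ik.py <<'E'
from kin import *
K=np.array([187.643,116.219,439.876,33.556,395.853,248.227])
LO=np.array([-2.94,-.97,.19,-1.23,.02,-2.88]);HI=np.array([2.94,2.17,2.56,4.37,3.11,2.88])
def ik(p,Rt,q0):
    f=lambda q:(lambda a:np.r_[(a[0]-p)/100,(a[1].inv()*Rt).as_rotvec()])(fk(q,K))
    s=least_squares(f,np.clip(q0,LO+.01,HI-.01),bounds=(LO,HI)); return s.x,np.abs(s.fun).max()
def plateR(az,th):  # plate axes: az of a (horizontal), th tilt of normal from vertical
    a=np.array([np.cos(az),np.sin(az),0]); h=np.cross([0,0,1],a); n=h*np.sin(th)+np.array([0,0,np.cos(th)])
    return np.c_[a,n,np.cross(a,n)]
def toolfor(M,label,L,xp,zp):
    g=label+M@(np.array([xp,0,zp])-np.array([44,4,18])); t=-np.cos(L)*M[:,2]+np.sin(L)*M[:,0]
    return g+18.7*t,frame(t,M[:,1]),g,t
E
python3 - <<'E'
from ik import *
lens=np.array([624,-254,87.])
q0=np.array([-.5,.5,1.4,0,.8,0])
for L in(0,15,30):
  for az in(-60,-75,-90,-105,-120,-135,-150,-180):
    p,Rt,g,t=toolfor(plateR(np.radians(az),np.radians(45)),lens,np.radians(L),-43,28)
    b=min((ik(p,Rt,q) for q in(q0,q0+[0,0,0,-.5,0,0],q0+[0,0,0,1.5,.5,0])),key=lambda r:r[1])
    print(L,az,b[0].round(2),"%.3f"%b[1],(g-lens).round(),(-t).round(2))
E
```

```text
0 -60 [-0.78  0.57  1.79  1.08  0.89 -2.07] 0.000 [-52.  70.   4.] [-0.61 -0.35  0.71]
0 -75 [-0.7   0.54  1.85  1.26  0.66 -1.98] 0.000 [-32.  81.   4.] [-0.68 -0.18  0.71]
0 -90 [-0.6   0.53  1.86  1.44  0.41 -1.88] 0.000 [-10.  87.   4.] [-0.71 -0.    0.71]
0 -105 [-0.49  0.55  1.82  1.6   0.16 -1.76] 0.000 [13. 87.  4.] [-0.68  0.18  0.71]
0 -120 [-0.4   0.6   1.73 -1.23  0.09  1.32] 0.000 [35. 80.  4.] [-0.61  0.35  0.71]
0 -135 [-0.33  0.67  1.59 -1.15  0.35  1.46] 0.000 [55. 69.  4.] [-0.5   0.5   0.71]
0 -150 [-0.29  0.75  1.43 -1.04  0.6   1.55] 0.000 [70. 52.  4.] [-0.35  0.61  0.71]
0 -180 [-0.28  0.95  1.04 -0.87  1.09  1.69] 0.000 [87. 10.  4.] [-0.    0.71  0.71]
15 -60 [-0.73  0.51  1.94  1.41  0.62 -2.34] 0.000 [-52.  70.   4.] [-0.72 -0.12  0.68]
15 -75 [-0.61  0.5   1.95  1.72  0.37 -2.35] 0.000 [-32.  81.   4.] [-0.73  0.07  0.68]
15 -90 [-0.48  0.52  1.9   2.42  0.13 -2.75] 0.000 [-10.  87.   4.] [-0.68  0.26  0.68]
15 -105 [-0.38  0.57  1.76 -1.23  0.18  1.15] 0.055 [13. 87.  4.] [-0.59  0.43  0.68]
15 -120 [-0.29  0.66  1.63 -1.23  0.44  1.39] 0.022 [35. 80.  4.
[... 264 characters left out ...]
6 0.68 0.68]
30 -60 [-0.66  0.49  2.04  2.05  0.44 -2.88] 0.013 [-52.  70.   4.] [-0.78  0.13  0.61]
30 -75 [-0.53  0.49  1.96  2.34  0.2  -2.88] 0.092 [-32.  81.   4.] [-0.72  0.32  0.61]
30 -90 [-0.37  0.54  1.8  -1.23  0.22  0.99] 0.147 [-10.  87.   4.] [-0.61  0.5   0.61]
30 -105 [-0.27  0.64  1.65 -1.23  0.53  1.24] 0.115 [13. 87.  4.] [-0.46  0.64  0.61]
30 -120 [-0.21  0.75  1.5  -1.23  0.78  1.43] 0.024 [35. 80.  4.] [-0.28  0.74  0.61]
30 -135 [-0.18  0.86  1.28 -1.09  1.03  1.44] 0.000 [55. 69.  4.] [-0.08  0.79  0.61]
30 -150 [-0.19  0.99  1.01 -0.97  1.29  1.44] 0.000 [70. 52.  4.] [0.13 0.78 0.61]
30 -180 [-0.26  1.36  0.25 -0.86  1.87  1.41] 0.000 [87. 10.  4.] [0.5  0.61 0.61]
```

```bash
python3 - <<'E'
from pl import *
L=np.radians(15); th=-.093; a=np.array([np.cos(th),np.sin(th),0]); n=np.array([-a[1],a[0],0])
t=np.cos(L)*np.array([0,0,-1])+np.sin(L)*a; Rt=frame(t,n)
e=np.array([485,111,0]); g=e+17*a+[0,0,35]
print("grasp tcp",g+18.7*t)
up=g-80*t
go(up+18.7*t,Rt)
E
```

```text
grasp tcp [506.746 108.972  16.937]
lin [0.4573, -0.1838, 0.0133] rot [-0.0267, -0.001, -0.5243] dist 147.90446827932627 deg 15.038648408456057
```

```bash
python3 -m jog '[{"linear":[0.2,-0.1,0],"rotation":[0,0,-0.25],"grip":36},{"linear":[0.457,-0.184,0.013],"rotation":[-0.027,0,-0.524],"grip":36},{"linear":[0.457,-0.184,0.013],"rotation":[-0.027,0,-0.524],"grip":36},{"linear":[0.457,-0.184,0.013],"rotation":[-0.027,0,-0.524],"grip":36},{"linear":[0.457,-0.184,0.013],"rotation":[-0.027,0,-0.524],"grip":36},{"linear":[0.457,-0.184,0.013],"rotation":[-0.027,0,-0.524],"grip":36},{"linear":[0.457,-0.184,0.013],"rotation":[-0.027,0,-0.524],"grip":36}]'
python3 - <<'E'
from pl import *
from rig import capture,calibration
print(cur()[2]["joints"])
c=calibration("wrist"); p,d=capture("wrist"); cv2.imwrite("pics/w3.png",p[:,:,::-1]); np.savez("pics/w3.npz",p=p,d=d,K=c["intrinsics"],D=c["dist"],T=c["world_from_camera"])
L=np.radians(15); th=-.093; a=np.array([np.cos(th),np.sin(th),0]); n=np.array([-a[1],a[0],0])
t=np.cos(L)*np.array([0,0,-1])+np.sin(L)*a; go([506.7,109,16.9],frame(t,n))
E
```

```text
time_s: 3.83
eef_pos: [487.0, 110.7, 96.4]
ee_rot: [0.581, -0.541, 0.456, 0.403]
force: [-0.5, 0.5, 0.8]
grip_width: 0.421
[ 0.002  0.307  1.931 -0.042  0.64  -1.445]
lin [0.2749, 0.0074, 0.0003] rot [-0.0019, -0.0003, 0.0082] dist 82.4911980742808 deg 0.24146255835104247
```

View pics/w3.png

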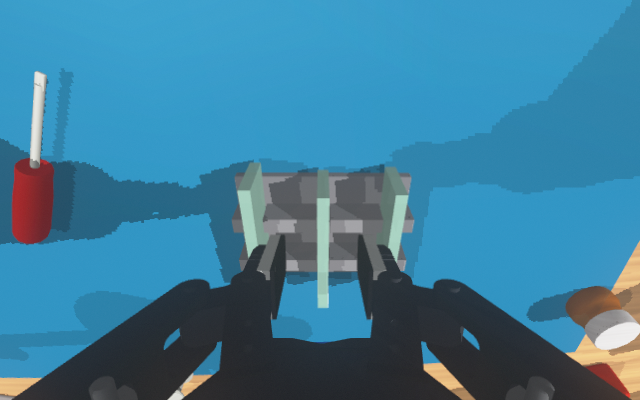

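The middle plate's top edge is at column 322, midway between the fingers (275 and 365), and both blanks are outside them. Descending.

```bash
python3 -m jog '[{"linear":[0.07,0.002,0],"rotation":[0,0,0],"grip":36},{"linear":[0.14,0.004,0],"rotation":[0,0,0.004],"grip":36},{"linear":[0.2,0.007,0],"rotation":[0,0,0.008],"grip":36},{"linear":[0.25,0.007,0],"rotation":[0,0,0.008],"grip":36},{"linear":[0.275,0.007,0],"rotation":[0,0,0.008],"grip":36},{"linear":[0.275,0.007,0],"rotation":[0,0,0.008],"grip":36},{"linear":[0.275,0.007,0],"rotation":[0,0,0.008],"grip":36}]' 40
python3 - <<'E'
from pl import *
from rig import capture
p,d=capture("wrist"); cv2.imwrite("pics/w4.png",p[:,:,::-1])
p,d=capture("side"); cv2.imwrite("pics/s4.png",cv2.resize(p[220:320,250:400,::-1],None,fx=5,fy=5,interpolation=cv2.INTER_CUBIC))
E
```

```text
time_s: 4.47
eef_pos: [506.8, 109.0, 18.2]
ee_rot: [0.581, -0.54, 0.456, 0.403]
force: [-2.8, 0.7, -1.4]
grip_width: 0.421
```

View pics/w4.png

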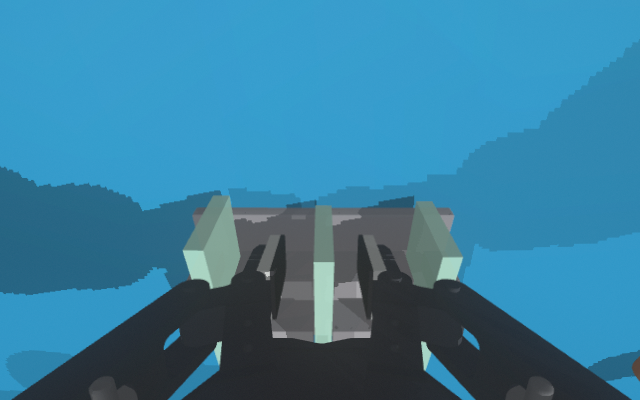

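View pics/s4.png

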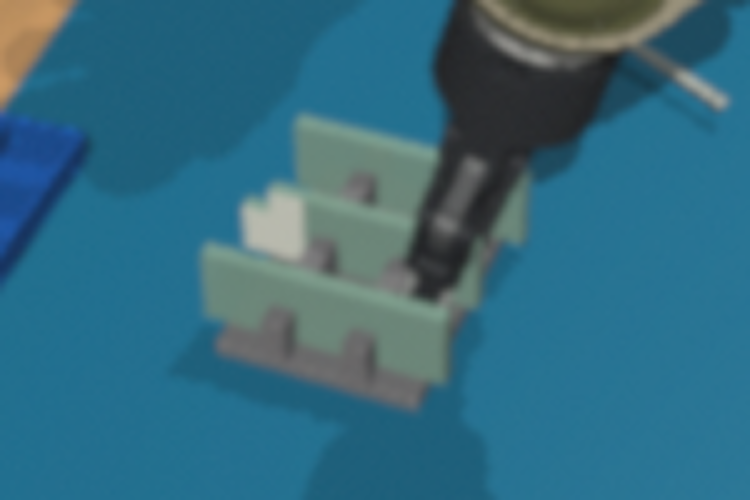

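The fingers straddle the middle plate cleanly at its un-notched end. The small x force suggests a finger is touching the comb, so I'll back off 4–5 mm along the plate and then close.

```bash
python3 -m jog '[{"linear":[-0.004,0.016,0],"rotation":[0,0,0],"grip":36},{"linear":[-0.004,0.016,0],"rotation":[0,0,0],"grip":36},{"linear":[-0.004,0.016,0],"rotation":[0,0,0],"grip":20},{"linear":[-0.004,0.016,0],"rotation":[0,0,0],"grip":4},{"linear":[-0.004,0.016,0],"rotation":[0,0,0],"grip":4},{"linear":[-0.004,0.016,0],"rotation":[0,0,0],"grip":4},{"linear":[-0.004,0.016,0],"rotation":[0,0,0],"grip":4},{"linear":[-0.004,0.016,0],"rotation":[0,0,0],"grip":4},{"linear":[-0.004,0.016,0],"rotation":[0,0,0],"grip":4}]' 70
python3 - <<'E'
from pl import *
p,r,s=cur();print(s["joints"],r.as_matrix(), s["grip_width"]*85.4)
up=p+[0,0,90]; go(up,r)
E
```

```text
time_s: 5.32
eef_pos: [502.5, 109.4, 18.7]
ee_rot: [0.581, -0.541, 0.456, 0.403]
force: [-1.3, -0.3, 6.0]
grip_width: 0.079
[-0.002  0.483  1.941 -0.054  0.455 -1.433] [[ 0.26  -0.961  0.094]
 [-0.024  0.091  0.996]
 [-0.965 -0.261  0.   ]] 6.722802006207969
lin [-0.2896, -0.0784, 0.0001] rot [0.0, 0.0, 0.0] dist 90.00000000000003 deg 0.0
```

```bash
python3 -m jog '[{"linear":[-0.048,-0.013,0],"rotation":[0,0,0],"grip":4},{"linear":[-0.096,-0.026,0],"rotation":[0,0,0],"grip":4},{"linear":[-0.145,-0.039,0],"rotation":[0,0,0],"grip":4},{"linear":[-0.193,-0.052,0],"rotation":[0,0,0],"grip":4},{"linear":[-0.242,-0.065,0],"rotation":[0,0,0],"grip":4},{"linear":[-0.29,-0.078,0],"rotation":[0,0,0],"grip":4},{"linear":[-0.29,-0.078,0],"rotation":[0,0,0],"grip":4},{"linear":[-0.29,-0.078,0],"rotation":[0,0,0],"grip":4}]' 70
python3 - <<'E'
from pl import *
from rig import capture,calibration
print(cur()[2]["joints"],cur()[2]["grip_width"])
for n in("side","wrist"):
    c=calibration(n);p,d=capture(n); np.savez(f"pics/{n}5.npz",p=p,d=d,K=c["intrinsics"],D=c["dist"],T=c["world_from_camera"])
    if n=="side": p=cv2.resize(p[170:320,230:430],None,fx=4,fy=4,interpolation=cv2.INTER_CUBIC)
    cv2.imwrite(f"pics/{n}5.png",p[:,:,::-1])
E
```

```text
time_s: 5.98
eef_pos: [502.5, 109.4, 108.8]
ee_rot: [0.581, -0.541, 0.455, 0.403]
force: [-0.9, -0.3, -1.3]
grip_width: 0.085
[-0.002  0.314  1.88  -0.038  0.684 -1.452] 0.08464414048326621
```

View pics/side5.png

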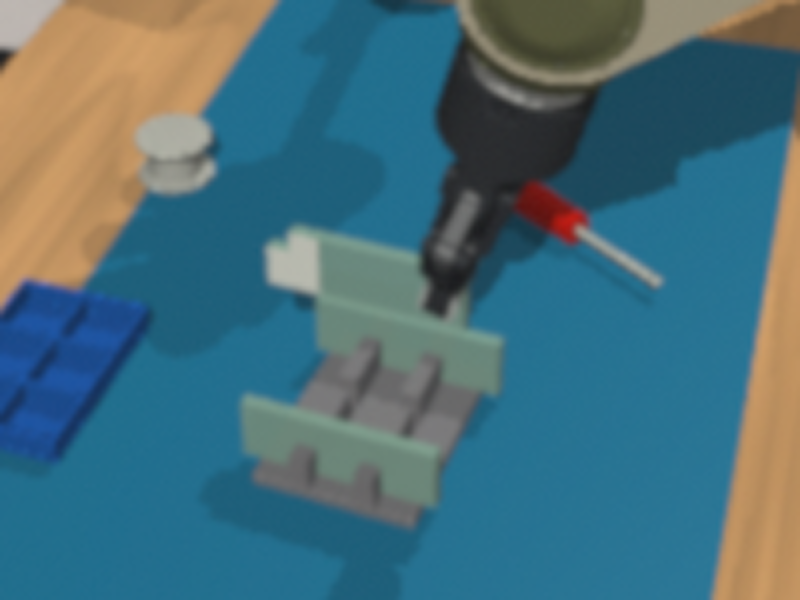

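View pics/wrist5.png

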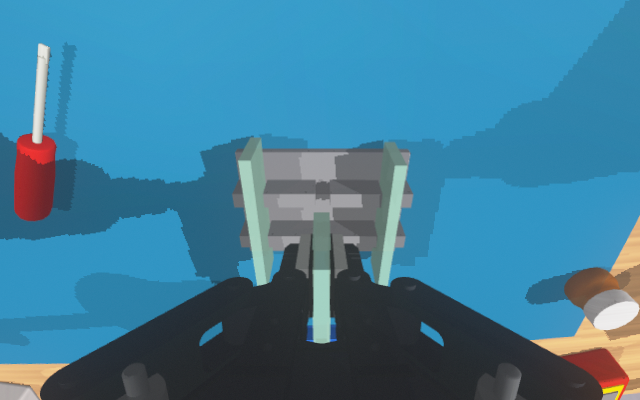

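The plate is lifted upright, with the frosted end at about (295,265) in the zoom, and both blanks are still seated. Next I'll check the label's offset from the TCP in this image and plan the transit.

```bash
cat > plan.py <<'E'
from ik import *
# plate in tool: at the rack plate axes a,n,up ; label rel TCP in plate = LAB
LEAN=np.radians(15.1); LAB=np.array([86.4,4,7.3])
def tool_from_label(M,label):
    t=-np.cos(LEAN)*M[:,2]+np.sin(LEAN)*M[:,0]
    return label-M@LAB, frame(t,M[:,1])
def label_now():
    p,r,_=cur(); m=r.as_matrix(); t,n=m[:,0],m[:,2]; b=np.cross(n,t) # b=tool y
    # plate: z=-cos t + sin*.. ; a=sin t + cos*u with u=perp in plane
    u=-b; a=np.sin(LEAN)*t+np.cos(LEAN)*u; z=-np.cos(LEAN)*t+np.sin(LEAN)*u
    M=np.c_[a,n,z]; return p+M@LAB,M
E
python3 - <<'E'
from plan import *
z=load("side5"); hsv=cv2.cvtColor(z["p"],cv2.COLOR_RGB2HSV)
lab,M=label_now(); print("label pred",lab,M)
m=((hsv[:,:,1]<45)&(hsv[:,:,2]>130)).astype(np.uint8); m[:220]=0;m[250:]=0;m[:,:290]=0;m[:,315:]=0
n,l,st,c=cv2.connectedComponentsWithStats(m); i=1+np.argmax(st[1:,4]); print(st[i],c[i])
o,d=rays(z,[c[i]]); d=d[0]; N=M[:,1]; cen=lab+M@[-1.6,0,-.4]
hit=o+d*((cen-o)@N/(d@N)); print("meas",hit,"pred",cen,"in plate axes",M.T@(hit-cen)); print(proj(z,[cen]))
E
```

```text
label pred [588.204 105.245 114.892] [[ 0.996  0.094  0.001]
 [-0.094  0.996 -0.   ]
 [-0.001  0.     1.   ]]
[297 228  14  16 178] [304.    235.517]
meas [588.207 105.244 115.797] pred [586.611 105.395 114.493] in plate axes [ 1.601 -0.     1.305]
[[304.662 236.119]]
```

```bash
cat > wp.py <<'E'
from plan import *
q0=np.array([-.002,.314,1.88,-.038,.684,-1.452])
lens=np.array([624,-254,0])
if __name__=="__main__":
  p,r,s=cur(); pf,rf=fk(s["joints"],K); print("fk err",pf-p,np.degrees((rf.inv()*r).magnitude()))
  for az in(-150,-165,-180):
    M=plateR(np.radians(az),np.radians(45))
    pF,RF=tool_from_label(M,lens+[0,0,87]); qF,e=ik(pF,RF,[-.25,.86,1.24,-.98,.95,1.49])
    pS,RS=tool_from_label(M,lens+[0,190,97]); qS,e2=ik(pS,RS,qF)
    print(az,qF.round(2),"%.3f"%e,pF.round(),qS.round(2),"%.3f"%e2,pS.round())
    for k in np.linspace(0,1,9)[1:]:
        q=q0+(qS-q0)*k; p,rr=fk(q,K); print("  ",k,p.round(),"tooldir",rr.as_matrix()[:,0].round(2),"lowest plate", (p[2]+0))
E
python3 wp.py
```

```text
fk err [ 0.326  0.087 -0.521] 3.3205965742829475e-14
-150 [-0.22  0.86  1.22 -0.98  0.96  1.49] 0.000 [ 700. -213.   79.] [ 0.06  0.89  1.15 -0.9   1.19  1.61] 0.000 [700. -23.  89.]
   0.125 [527.  95. 102.] tooldir [ 0.22 -0.1  -0.97] lowest plate 102.20737676960798
   0.25 [552.  78.  97.] tooldir [ 0.19 -0.18 -0.97] lowest plate 96.66728418464331
   0.375 [577.  61.  92.] tooldir [ 0.16 -0.27 -0.95] lowest plate 91.93180421912507
   0.5 [602.  43.  88.] tooldir [ 0.14 -0.36 -0.92] lowest plate 88.32633942080199
   0.625 [627.  25.  86.] tooldir [ 0.13 -0.45 -0.88] lowest plate 86.10429452615293
   0.75 [652.   8.  85.] tooldir [ 0.12 -0.55 -0.83] lowest plate 85.43738745000834
   0.875 [677.  -8.  86.] tooldir [ 0.12 -0.64 -0.76] lowest plate 86.4088356936538
   1.0 [700. -23.  89.] tooldir [ 0.12 -0.72 -0.68] lowest plate 89.00969337181166
-165 [-0.23  0.98  0.98 -0.88  1.21  1.53] 0.000 [ 708. -234.   79.] [ 0.03  1.    0.92 -0.82  1.43  1.66] 0.000 [708. -44.  89.]
   0.125 [533.  94. 103.] tooldir [ 0.21 -0.09 -0.97] lowest plate 103.34228660239759
   0.25 [562.  75.  98.] to
[... 666 characters left out ...]
2] 0.000 [710. -66.  89.]
   0.125 [540.  91. 105.] tooldir [ 0.19 -0.09 -0.98] lowest plate 104.7614495396173
   0.25 [574.  70. 101.] tooldir [ 0.13 -0.17 -0.98] lowest plate 100.89645604581946
   0.375 [607.  46.  97.] tooldir [ 0.06 -0.26 -0.96] lowest plate 97.14808195527814
   0.5 [636.  21.  94.] tooldir [ 0.   -0.36 -0.93] lowest plate 93.95691870913103
   0.625 [662.  -4.  92.] tooldir [-0.06 -0.45 -0.89] lowest plate 91.58805109550579
   0.75 [683. -27.  90.] tooldir [-0.13 -0.54 -0.83] lowest plate 90.10534701033586
   0.875 [700. -48.  89.] tooldir [-0.19 -0.62 -0.76] lowest plate 89.36218624700774
   1.0 [710. -66.  89.] tooldir [-0.26 -0.68 -0.68] lowest plate 89.00969336581701
```

```bash
cat > nx.py <<'E'
from wp import *
import sys
M=plateR(np.radians(-150),np.radians(45))
pU,RU=np.array([502.5,109.4,180.]),fk(q0,K)[1]
qU,_=ik(pU,RU,q0)
pS,RS=tool_from_label(M,lens+[0,190,160]); qS,e=ik(pS,RS,[.06,.89,1.15,-.9,1.19,1.61])
def nx(k):
    p,r,s=cur(); print("joints",s["joints"],"grip",s["grip_width"],"F",s["force"])
    P,Rr=fk(qU+(qS-qU)*k,K); print("target",P.round()); go(P,Rr)
if __name__=="__main__": nx(float(sys.argv[1]))
E
python3 -c "
from nx import *
print(qU,qS,e)
for k in np.linspace(0,1,8): print(fk(qU+(qS-qU)*k,K)[0].round())"
python3 nx.py 0.1
```

```text
[-0.002  0.213  1.795 -0.032  0.87  -1.461] [ 0.059  0.813  1.111 -0.868  1.261  1.516] 1.1368683772161603e-15
[502. 109. 180.]
[531.  90. 174.]
[560.  70. 168.]
[589.  49. 163.]
[618.  29. 159.]
[646.  10. 155.]
[674.  -8. 153.]
[700. -23. 152.]
joints [-0.002  0.315  1.881 -0.038  0.684 -1.452] grip 0.08190766877918619 F [ 0.234  0.226 -0.763]
target [522.  96. 176.]
lin [-0.2005, -0.1285, -0.0379] rot [0.4794, 0.1391, 0.0213] dist 72.33807806734448 deg 14.314320016505892
```

```bash
python3 -m jog '[{"linear":[-0.1,-0.06,-0.02],"rotation":[0.12,0.03,0],"grip":4},{"linear":[-0.2,-0.128,-0.038],"rotation":[0.24,0.07,0.01],"grip":4},{"linear":[-0.2,-0.128,-0.038],"rotation":[0.36,0.1,0.015],"grip":4},{"linear":[-0.2,-0.128,-0.038],"rotation":[0.48,0.14,0.02],"grip":4},{"linear":[-0.2,-0.128,-0.038],"rotation":[0.48,0.14,0.02],"grip":4}]'; python3 nx.py 0.26
```

```text
time_s: 6.5
eef_pos: [522.1, 96.2, 174.7]
ee_rot: [0.623, -0.478, 0.525, 0.329]
force: [-1.2, 0.2, -0.2]
grip_width: 0.082
joints [ 0.007  0.274  1.729 -0.117  0.907 -1.157] grip 0.08245718285184736 F [-1.192  0.2   -0.218]
target [554.  74. 169.]
lin [0.0498, -0.1182, -0.0343] rot [0.7746, 0.2279, -0.0543] dist 39.81436319692653 deg 23.18359728255604
```

```bash
python3 -m jog '[{"linear":[0.01,-0.03,-0.01],"rotation":[0.19,0.06,-0.014],"grip":4},{"linear":[0.025,-0.06,-0.017],"rotation":[0.38,0.115,-0.027],"grip":4},{"linear":[0.04,-0.09,-0.025],"rotation":[0.58,0.17,-0.04],"grip":4},{"linear":[0.05,-0.118,-0.034],"rotation":[0.775,0.228,-0.054],"grip":4},{"linear":[0.05,-0.118,-0.034],"rotation":[0.775,0.228,-0.054],"grip":4}]'; python3 nx.py 0.44
```

```text
time_s: 6.92
eef_pos: [554.8, 73.3, 167.4]
ee_rot: [0.676, -0.373, 0.607, 0.186]
force: [0.1, 0.1, -0.2]
grip_width: 0.083
joints [ 0.017  0.374  1.616 -0.25   0.971 -0.682] grip 0.08317817552739352 F [ 0.145  0.122 -0.191]
target [591.  48. 163.]
lin [0.0558, -0.1362, 0.0199] rot [0.8938, 0.1978, -0.1959] dist 44.55034724419256 deg 26.818458915007596
```

```bash
python3 -m jog '[{"linear":[0.014,-0.034,0.005],"rotation":[0.22,0.05,-0.05],"grip":4},{"linear":[0.028,-0.068,0.01],"rotation":[0.45,0.1,-0.1],"grip":4},{"linear":[0.042,-0.1,0.015],"rotation":[0.67,0.15,-0.15],"grip":4},{"linear":[0.056,-0.136,0.02],"rotation":[0.89,0.2,-0.2],"grip":4},{"linear":[0.056,-0.136,0.02],"rotation":[0.89,0.2,-0.2],"grip":4}]'; python3 nx.py 0.62
```

```text
time_s: 7.33
eef_pos: [591.2, 47.6, 161.0]
ee_rot: [0.719, -0.253, 0.647, -0.004]
force: [0.2, 0.3, -1.3]
grip_width: 0.085
joints [ 0.03   0.482  1.493 -0.403  1.042 -0.146] grip 0.08458070438666465 F [ 0.184  0.299 -1.292]
target [627.  22. 157.]
lin [0.0586, -0.1072, 0.0819] rot [0.9251, 0.0698, -0.2796] dist 44.12230677559347 deg 27.758299204365493
```

```bash
python3 -m jog '[{"linear":[0.014,-0.027,0.02],"rotation":[0.23,0.017,-0.07],"grip":4},{"linear":[0.029,-0.053,0.04],"rotation":[0.46,0.035,-0.14],"grip":4},{"linear":[0.044,-0.08,0.06],"rotation":[0.69,0.05,-0.21],"grip":4},{"linear":[0.059,-0.107,0.082],"rotation":[0.925,0.07,-0.28],"grip":4},{"linear":[0.059,-0.107,0.082],"rotation":[0.925,0.07,-0.28],"grip":4}]'; python3 nx.py 0.81
```

```text
time_s: 7.75
eef_pos: [627.3, 22.5, 155.9]
ee_rot: [0.744, -0.127, 0.623, -0.206]
force: [0.3, -0.4, -0.5]
grip_width: 0.085
joints [ 0.041  0.59   1.369 -0.55   1.114  0.388] grip 0.08525610632832764 F [ 0.344 -0.368 -0.501]
target [665.  -2. 154.]
lin [0.0613, -0.0505, 0.1261] rot [1.0028, -0.1024, -0.306] dist 44.71812034983912 deg 30.178465245547045
```

```bash
python3 -m jog '[{"linear":[0.015,-0.012,0.03],"rotation":[0.23,-0.02,-0.07],"grip":4},{"linear":[0.03,-0.025,0.06],"rotation":[0.46,-0.05,-0.14],"grip":4},{"linear":[0.044,-0.04,0.09],"rotation":[0.69,-0.07,-0.21],"grip":4},{"linear":[0.06,-0.05,0.126],"rotation":[0.93,-0.1,-0.29],"grip":4},{"linear":[0.06,-0.05,0.126],"rotation":[1,-0.1,-0.31],"grip":4},{"linear":[0.06,-0.05,0.126],"rotation":[1,-0.1,-0.31],"grip":4}]'; python3 nx.py 1.0
```

```text
time_s: 8.25
eef_pos: [663.9, -1.1, 153.0]
ee_rot: [0.749, 0.006, 0.526, -0.404]
force: [0.3, 0.6, -0.9]
grip_width: 0.076
joints [ 0.055  0.704  1.238 -0.707  1.192  0.947] grip 0.0757992400402308 F [ 0.301  0.594 -0.929]
target [700. -23. 152.]
lin [0.0604, 0.0261, 0.124] rot [1.0442, -0.2621, -0.2076] dist 42.109105047775444 deg 31.41139032973479
```

```bash
python3 -m jog '[{"linear":[0.015,0.006,0.03],"rotation":[0.23,-0.06,-0.045],"grip":4},{"linear":[0.03,0.013,0.06],"rotation":[0.46,-0.12,-0.09],"grip":4},{"linear":[0.044,0.02,0.09],"rotation":[0.69,-0.18,-0.14],"grip":4},{"linear":[0.06,0.026,0.124],"rotation":[0.93,-0.24,-0.19],"grip":4},{"linear":[0.06,0.026,0.124],"rotation":[1,-0.26,-0.2],"grip":4},{"linear":[0.06,0.026,0.124],"rotation":[1,-0.26,-0.2],"grip":4}]'; python3 nx.py 1.0
python3 - <<'E'
from nx import *
from rig import capture,calibration
print(label_now())
# next: staged low, label lens+(0,190,87)
pS,RS=tool_from_label(M,lens+[0,190,85]); print("low"); go(pS,RS)
for n in("side","scene"):
    c=calibration(n);p,d=capture(n); np.savez(f"pics/{n}6.npz",p=p,d=d,K=c["intrinsics"],D=c["dist"],T=c["world_from_camera"])
    p=p[100:300,200:480] if n=="side" else p[120:320,120:400]
    cv2.imwrite(f"pics/{n}6.png",cv2.resize(p,None,fx=2.8,fy=2.8,interpolation=cv2.INTER_CUBIC)[:,:,::-1])
E
```

```text
time_s: 8.75
eef_pos: [699.4, -22.4, 151.2]
ee_rot: [0.735, 0.137, 0.363, -0.556]
force: [0.3, 0.1, -0.9]
grip_width: 0.081
joints [ 0.066  0.815  1.114 -0.865  1.258  1.494] grip 0.08093696956386034 F [ 0.317  0.099 -0.921]
target [700. -23. 152.]
lin [-0.0006, 0.0009, 0.0036] rot [0.0582, -0.0066, -0.0106] dist 1.1337485550805566 deg 1.7046706365674102
(array([624.493, -65.302, 160.528]), array([[-0.854,  0.381, -0.354],
       [-0.52 , -0.605,  0.603],
       [ 0.015,  0.699,  0.715]]))
low
lin [0.171, 0.0511, -0.1712] rot [0.0582, -0.0066, -0.0106] dist 74.18058849929855 deg 1.7046706365673956
```

View pics/side6.png

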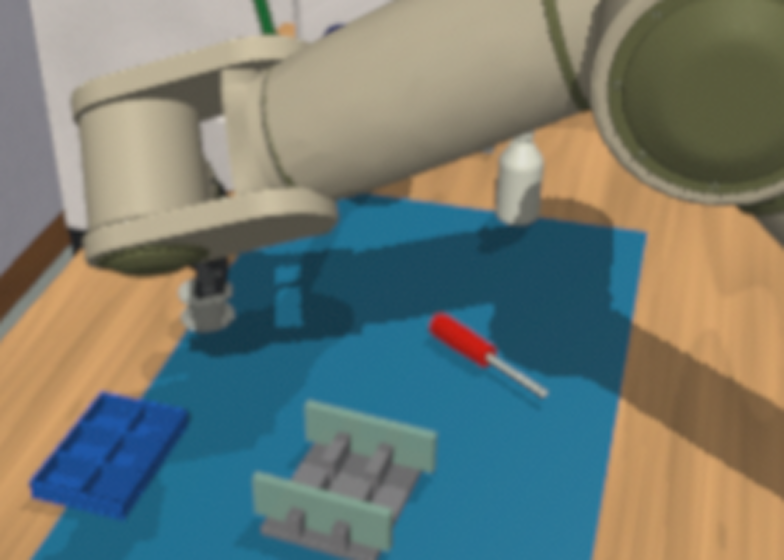

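View pics/scene6.png

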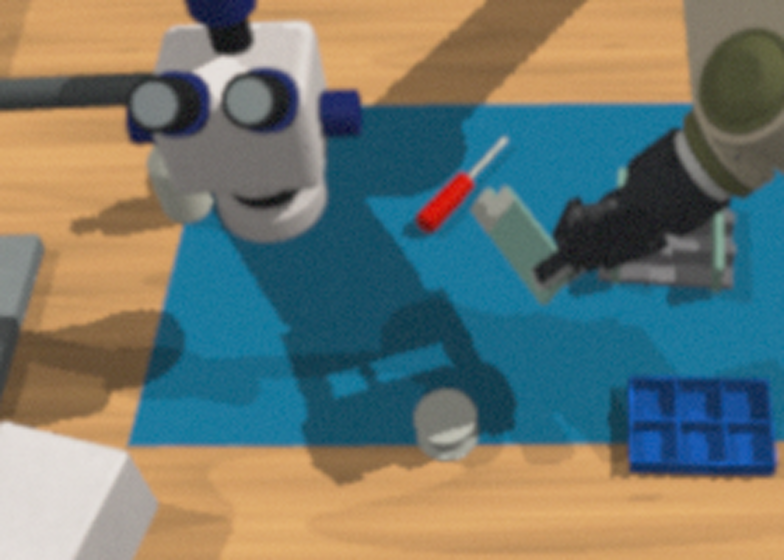

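Tipped with the label up. The frosted, notched end is at about (490,205) in the scene zoom, pointing toward the microscope, and the two blanks are in place. Going down to working height.

```bash
python3 -m jog '[{"linear":[0.04,0.013,-0.043],"rotation":[0.02,0,0],"grip":4},{"linear":[0.085,0.026,-0.086],"rotation":[0.04,-0.005,-0.005],"grip":4},{"linear":[0.13,0.04,-0.13],"rotation":[0.058,-0.007,-0.01],"grip":4},{"linear":[0.171,0.051,-0.171],"rotation":[0.058,-0.007,-0.01],"grip":4},{"linear":[0.171,0.051,-0.171],"rotation":[0.058,-0.007,-0.01],"grip":4},{"linear":[0.171,0.051,-0.171],"rotation":[0.058,-0.007,-0.01],"grip":4}]'
python3 - <<'E'
from nx import *
print(label_now(),cur()[2]["joints"])
for dy in(100,0):
    pS,RS=tool_from_label(M,lens+[0,dy,85]); print(dy); go(pS,RS)
from rig import capture,calibration
for n in("scene",):
    c=calibration(n);p,d=capture(n); np.savez(f"pics/{n}7.npz",p=p,d=d,K=c["intrinsics"],D=c["dist"],T=c["world_from_camera"])
    cv2.imwrite(f"pics/{n}7.png",cv2.resize(p[150:270,160:370],None,fx=3.8,fy=3.8,interpolation=cv2.INTER_CUBIC)[:,:,::-1])
    lab,Mm=label_now(); cr=np.array([[28,4,0],[60,4,0],[60,4,26],[46,4,26],[46,4,40],[28,4,40]])-[44,4,18]
    print(proj(np.load("pics/scene7.npz"),lab+cr@Mm.T).round(1).tolist())
E
```

```text
time_s: 9.35
eef_pos: [699.8, -23.0, 77.7]
ee_rot: [0.733, 0.145, 0.354, -0.562]
force: [0.5, -0.1, 0.6]
grip_width: 0.079
(array([623.933, -64.314,  85.835]), array([[-0.865,  0.356, -0.354],
       [-0.502, -0.612,  0.612],
       [ 0.001,  0.707,  0.708]])) [ 0.066  0.907  1.148 -0.904  1.183  1.626]
100
lin [0.2177, -0.0964, 0.1816] rot [0.0048, -0.0002, -0.0011] dist 89.84108520175059 deg 0.14165879116794536
0
lin [0.4581, -0.2048, 0.3855] rot [0.0048, -0.0002, -0.0011] dist 189.839465993207 deg 0.14165879116794536
[[295.3, 221.8], [289.4, 213.4], [295.3, 206.2], [297.9, 209.9], [301.1, 205.9], [304.5, 210.7]]
```

View pics/scene7.png

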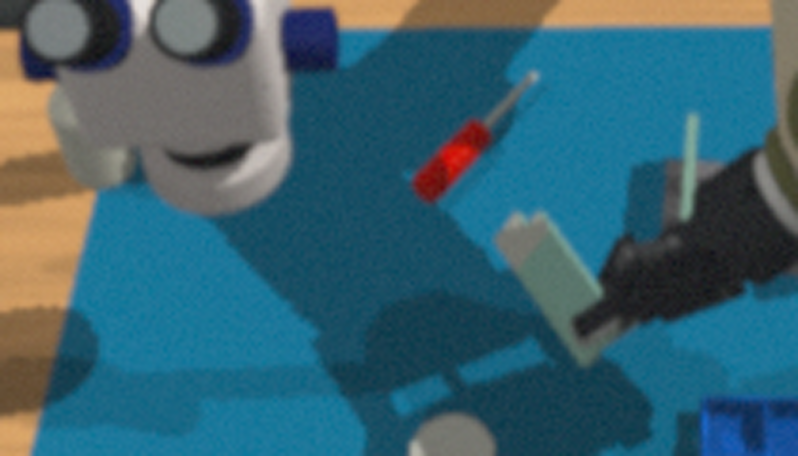

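The projected label corners, (492,241) to (549,231) in the zoom, fall on the frosted patch in the picture, so the in-hand model holds. I'll slide in under the ring light in two stages.

```bash
python3 -m jog '[{"linear":[0.036,-0.016,0.03],"rotation":[0,0,0],"grip":4},{"linear":[0.073,-0.032,0.06],"rotation":[0,0,0],"grip":4},{"linear":[0.11,-0.048,0.09],"rotation":[0,0,0],"grip":4},{"linear":[0.145,-0.064,0.12],"rotation":[0,0,0],"grip":4},{"linear":[0.18,-0.08,0.15],"rotation":[0,0,0],"grip":4},{"linear":[0.217,-0.097,0.182],"rotation":[0,0,0],"grip":4},{"linear":[0.217,-0.097,0.182],"rotation":[0,0,0],"grip":4}]'
python3 - <<'E'
from nx import *
l,m=label_now(); s=cur()[2]; print(l,s["joints"],s["force"],s["grip_width"])
pS,RS=tool_from_label(M,lens+[0,0,85]); go(pS,RS)
from rig import capture
p,d=capture("scene")
cv2.imwrite("pics/sc8.png",cv2.resize(p[110:270,150:380],None,fx=3.4,fy=3.4,interpolation=cv2.INTER_CUBIC)[:,:,::-1])
E
```

```text
time_s: 9.98
eef_pos: [700.0, -116.6, 78.8]
ee_rot: [0.732, 0.147, 0.353, -0.564]
force: [0.2, -0.2, 0.0]
grip_width: 0.076
[ 623.883 -157.659   86.766] [-0.073  0.875  1.21  -0.948  1.069  1.575] [ 0.25  -0.172  0.007] 0.0757187305067366
lin [0.2357, -0.1019, 0.1922] rot [-0.0037, 0.0012, 0.0016] dist 96.22272083609542 deg 0.12097293819105369
```

View pics/sc8.png

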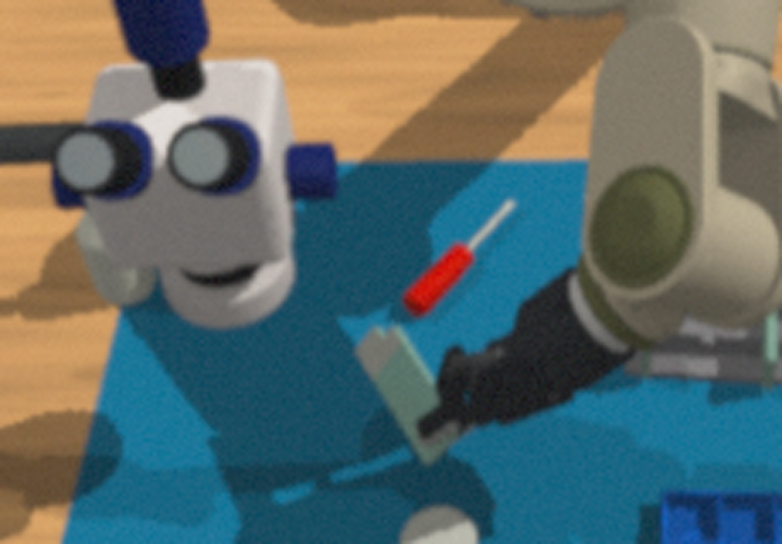

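The plate is approaching from +y, clear of the ring light and of the side knob at (315,170). Second half of the slide:

```bash
python3 -m jog '[{"linear":[0.03,-0.013,0.024],"rotation":[0,0,0],"grip":4},{"linear":[0.06,-0.026,0.049],"rotation":[0,0,0],"grip":4},{"linear":[0.09,-0.039,0.073],"rotation":[0,0,0],"grip":4},{"linear":[0.12,-0.052,0.098],"rotation":[0,0,0],"grip":4},{"linear":[0.15,-0.065,0.122],"rotation":[0,0,0],"grip":4},{"linear":[0.18,-0.078,0.147],"rotation":[0,0,0],"grip":4},{"linear":[0.21,-0.091,0.171],"rotation":[-0.002,0,0],"grip":4},{"linear":[0.236,-0.102,0.192],"rotation":[-0.004,0,0],"grip":4},{"linear":[0.236,-0.102,0.192],"rotation":[-0.004,0,0],"grip":4},{"linear":[0.236,-0.102,0.192],"rotation":[-0.004,0,0],"grip":4},{"linear":[0.236,-0.102,0.192],"rotation":[-0.004,0,0],"grip":4}]'
python3 - <<'E'
from nx import *
l,m=label_now(); s=cur()[2]; print(l,m[2,1],s["joints"],s["force"],s["grip_width"],s["dq"])
from rig import capture,calibration
for n in("scene","side","wrist"):
    c=calibration(n);p,d=capture(n); np.savez(f"pics/{n}9.npz",p=p,d=d,K=c["intrinsics"],D=c["dist"],T=c["world_from_camera"])
    if n=="scene": p=cv2.resize(p[110:270,150:380],None,fx=3.4,fy=3.4,interpolation=cv2.INTER_CUBIC)
    if n=="side": p=cv2.resize(p[80:240,220:420],None,fx=3.7,fy=3.7,interpolation=cv2.INTER_CUBIC)
    cv2.imwrite(f"pics/{n}9.png",p[:,:,::-1])
E
```

```text
time_s: 10.95
eef_pos: [700.2, -210.7, 76.7]
ee_rot: [0.733, 0.146, 0.354, -0.563]
force: [-0.2, 0.5, -0.5]
grip_width: 0.085
[ 624.288 -251.987   84.698] 0.7071374660669523 [-0.214  0.873  1.222 -0.979  0.962  1.499] [-0.198  0.465 -0.524] 0.08469927352327318 [ 0.01  -0.002 -0.002 -0.002  0.002  0.   ]
```

View pics/scene9.png

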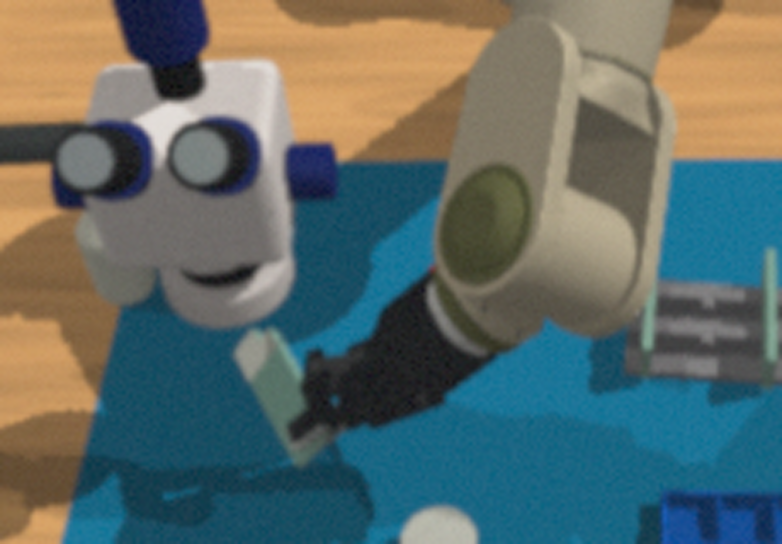

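View pics/side9.png

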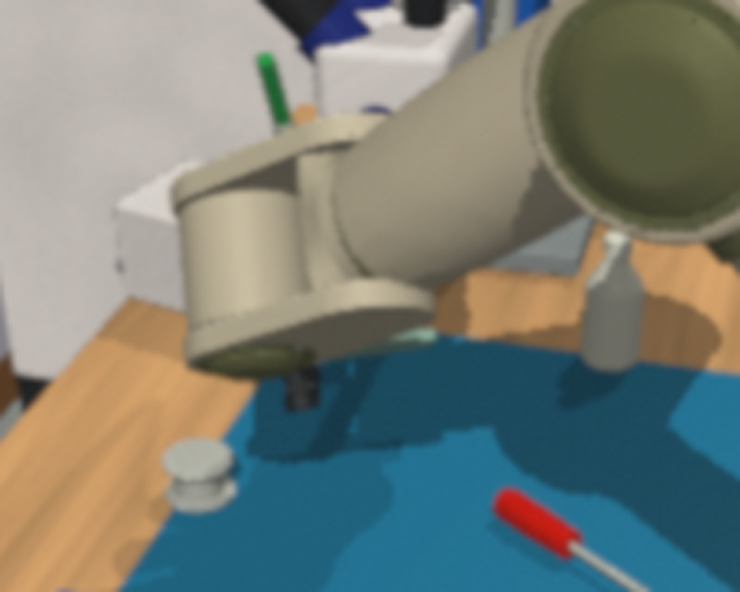

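View pics/wrist9.png

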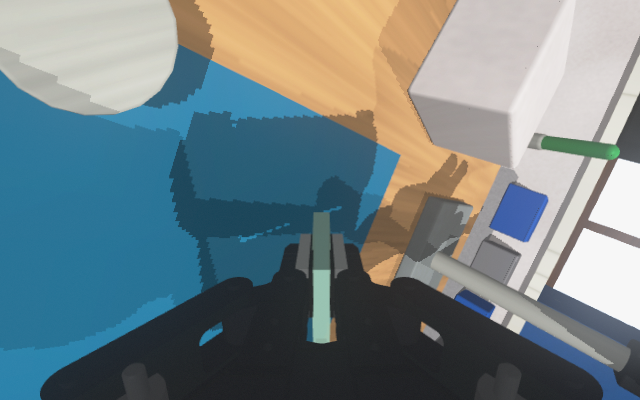

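The frosted end sits just under the ring, at about (255,350) in the scene zoom. The blanks are in their slots and the wrist force is about zero. Last numeric check against the image, plus a short hold:

```bash
python3 -m jog '[{"linear":[0,0,0],"rotation":[0,0,0],"grip":4},{"linear":[0,0,0],"rotation":[0,0,0],"grip":4},{"linear":[0,0,0],"rotation":[0,0,0],"grip":4}]' 70
python3 - <<'E'
from nx import *
z=load("scene9"); lab,Mm=label_now(); print(lab,cur()[2]["dq"])
cr=np.array([[28,4,0],[60,4,0],[60,4,26],[46,4,26],[46,4,40],[28,4,40]])-[44,4,18]
pr=proj(z,lab+cr@Mm.T); mk=np.zeros((400,640),np.uint8); cv2.fillPoly(mk,[np.round(pr).astype(int)],1); v,u=np.where(mk); print("pred px",u.mean(),v.mean(),pr.round(1).tolist())
hsv=cv2.cvtColor(z["p"],cv2.COLOR_RGB2HSV); m=((hsv[:,:,1]<45)&(hsv[:,:,2]>120)).astype(np.uint8); b=np.zeros_like(m); b[206:224,215:236]=m[206:224,215:236]
n,l,st,c=cv2.connectedComponentsWithStats(b); i=1+np.argmax(st[1:,4]); print(st[i],c[i])
for nm in("scene0","scene9"):
    z=load(nm); h=cv2.cvtColor(z["p"],cv2.COLOR_RGB2HSV); print(nm,[ (lambda w:(w.sum(),np.argwhere(w).mean(0).round(1)))((h[y0:y1,x0:x1,0]>60)&(h[y0:y1,x0:x1,0]<85)&(h[y0:y1,x0:x1,1]<110)&(h[y0:y1,x0:x1,2]>120)) for x0,x1,y0,y1 in((372,385,175,225),(334,347,175,225))])
E
```

```text
time_s: 11.35
eef_pos: [700.4, -210.1, 76.8]
ee_rot: [0.733, 0.146, 0.354, -0.562]
force: [0.4, -0.5, -0.7]
grip_width: 0.08
[ 624.526 -251.433   84.789] [-0.002 -0.002  0.    -0.001  0.001  0.001]
pred px 224.76271186440678 214.0677966101695 [[223.1, 222.8], [218.5, 214.3], [223.8, 207.2], [225.9, 210.8], [228.8, 206.9], [231.5, 211.7]]
[219 207  13  15 110] [224.518 213.445]
scene0 [(np.int64(93), array([26.4,  4.4])), (np.int64(83), array([24.2,  6.8]))]
scene9 [(np.int64(103), array([26.7,  4.3])), (np.int64(57), array([28.4,  6.7]))]
```

```bash
python3 -c "
from rig import *
print(finish_job()); print(sense()['eef_pos'],sense()['grip_width'])"
```

```text
the job is handed in; nothing more can be done
None
the job is handed in; nothing more can be done
```

The job is handed in with the notched plate held under the lens at 11.4 s; the hand-in reports no verdict. I gripped the plate (the middle one in the rack) near its plain end at 70 N and lifted it about 90 mm straight up. I then turned and tipped it label up, and slid it in from the +y side under the ring light.

**Last checks before handing in:**
- **Label position:** it is at about (624.5, -251.4, 84.8) mm, and I measured the lens axis at about (624, -254). That puts it roughly 3 mm off axis and 82 mm below the lens.
- **Label angle:** the face normal is 45° from vertical and points up.
- **Image agreement:** the frosted patch was within 1 pixel of where I predicted it in the scene image. The two views of the lens differed by about 3 mm.
- **Forces:** the readings after the slide and at the end were under 1 N, so there was no sign of touching the microscope. The arm was still and the grip steady.
- **Plain plates:** one was unmoved in the image. The arm partly hid the other, so its pixel count dropped and its row centre moved 4 px. Its column had not changed, and it looked seated in its slot.

One thing went slightly off: on the way down to the grasp the force reading reached about 3 N, probably a finger brushing the rack comb. I backed off 4–5 mm before closing the fingers.

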